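# Flag the soft spring mount

### The job

Three spring mounts off a machine stand in the checking rail and one has too soft a spring: press each rubber pad well down in turn with the fingertips, working from left to right as seen from the robot, and feel which gives most easily. Then push the hinged tag in front of the softest mount over and fully down, flat on the rail, to mark it for replacement, and leave the other two tags standing. Nothing is to be lifted or shifted: the mounts stay in their seats and the loose things round the rail stay where they are.

Things in the scene. Friction and masses are not known exactly. Their poses are not given: they have to be found in the camera images.
- rail: The checking rail, fixed to the bench: a dark steel base plate 155 x 420 x 10 mm with a pale grey-green square tube (50 mm deep, top 50 mm above the bench) along its robot-side edge. Origin on the bench under the middle seat's centre; x points away from the robot across the rail, y along the row towards the left seat, z up. Seats lie at y = +130, 0 and -130 mm, on the plate 10 mm above the bench; the tube spans x = -101 to -51 mm. Turned up to 0.3 rad.
- seat_left (a point): Centre of the left (+y end, seen from the robot) seat, on the top of the base plate, 10 mm above the bench.
- seat_middle (a point): Centre of the middle seat, on the top of the base plate, 10 mm above the bench.
- seat_right (a point): Centre of the right (-y end, seen from the robot) seat, on the top of the base plate, 10 mm above the bench.
- mount_a: One of three outwardly identical black cast-iron housed spring mounts, 75 mm tall, 0.6 to 1.1 kg (a stiffer spring is of thicker wire and heavier), foot 70 x 98 mm, standing loose in one of the seats (which one varies) between low strips that leave it about 5 mm play each way. Origin at the centre of its underside. The hidden spring differs from mount to mount.
- pad_a (a joint): How far the sprung pad of mount_a is pressed down, m: 0 at rest, 0.012 at its stop. It needs about 1.5 N to start moving, then its own spring rate: one of the three is clearly the softest, about 0.5 N/mm; the others take 1.2 N/mm or more. It springs back when let go.
- pad_a_top (a point): Centre of the flat round black rubber face, 58 mm across, on top of mount_a; 85 mm above the bench at rest. It moves down with the pad.
- mount_b: One of three outwardly identical black cast-iron housed spring mounts, 75 mm tall, 0.6 to 1.1 kg (a stiffer spring is of thicker wire and heavier), foot 70 x 98 mm, standing loose in one of the seats (which one varies) between low strips that leave it about 5 mm play each way. Origin at the centre of its underside. The hidden spring differs from mount to mount.
- pad_b (a joint): How far the sprung pad of mount_b is pressed down, m: 0 at rest, 0.012 at its stop. It needs about 1.5 N to start moving, then its own spring rate: one of the three is clearly the softest, about 0.5 N/mm; the others take 1.2 N/mm or more. It springs back when let go.
- pad_b_top (a point): Centre of the flat round black rubber face, 58 mm across, on top of mount_b; 85 mm above the bench at rest. It moves down with the pad.
- mount_c: One of three outwardly identical black cast-iron housed spring mounts, 75 mm tall, 0.6 to 1.1 kg (a stiffer spring is of thicker wire and heavier), foot 70 x 98 mm, standing loose in one of the seats (which one varies) between low strips that leave it about 5 mm play each way. Origin at the centre of its underside. The hidden spring differs from mount to mount.
- pad_c (a joint): How far the sprung pad of mount_c is pressed down, m: 0 at rest, 0.012 at its stop. It needs about 1.5 N to start moving, then its own spring rate: one of the three is clearly the softest, about 0.5 N/mm; the others take 1.2 N/mm or more. It springs back when let go.
- pad_c_top (a point): Centre of the flat round black rubber face, 58 mm across, on top of mount_c; 85 mm above the bench at rest. It moves down with the pad.
- tag_left (a joint): Angle of the left hinged aluminium tag, rad: about 0 (-0.15 to 0.2 at the start) standing upright on the tube in front of the left seat, 1.55 folded down away from the robot, towards the mount, flat on the tube's top. Stiff hinge (25 N mm): it stays where it is left. The plate is 46 mm wide, 44 mm high, 4 mm thick; its hinge line runs along the row, 97 mm from the seat's centre towards the robot (rail x = -97 mm), 54 mm above the bench.
- tag_left_edge (a point): Middle of the left tag's free edge, 44 mm from its hinge; 98 mm above the bench when upright, 54 mm when folded down.
- tag_middle (a joint): Angle of the middle hinged aluminium tag, rad: about 0 (-0.15 to 0.2 at the start) standing upright on the tube in front of the middle seat, 1.55 folded down away from the robot, towards the mount, flat on the tube's top. Stiff hinge (25 N mm): it stays where it is left. The plate is 46 mm wide, 44 mm high, 4 mm thick; its hinge line runs along the row, 97 mm from the seat's centre towards the robot (rail x = -97 mm), 54 mm above the bench.
- tag_middle_edge (a point): Middle of the middle tag's free edge, 44 mm from its hinge; 98 mm above the bench when upright, 54 mm when folded down.
- tag_right (a joint): Angle of the right hinged aluminium tag, rad: about 0 (-0.15 to 0.2 at the start) standing upright on the tube in front of the right seat, 1.55 folded down away from the robot, towards the mount, flat on the tube's top. Stiff hinge (25 N mm): it stays where it is left. The plate is 46 mm wide, 44 mm high, 4 mm thick; its hinge line runs along the row, 97 mm from the seat's centre towards the robot (rail x = -97 mm), 54 mm above the bench.
- tag_right_edge (a point): Middle of the right tag's free edge, 44 mm from its hinge; 98 mm above the bench when upright, 54 mm when folded down.
- sleeve: Loose bystander: bright steel sleeve, 60 mm across, 60 mm tall, behind the rail (beyond the mounts). Origin at the centre of its underside.
- plug: Loose bystander: dark steel tapered plug on a 52 mm flange, 65 mm tall, behind the rail. Origin at the centre of its underside.
- spanner: Loose bystander: steel spanner 180 mm long, lying beyond the right end of the rail. Origin at its underside, about mid-length.
Not all that is in view belongs to the job. What is shaped like the mount_c but brown is not meant.

How it is judged:
By the outcome, as a careful person would: the job done as asked, in the order asked, and still so for the second after the job is handed in, with the robot touching nothing.
It also fails if it takes over 54 s, if anything falls off the work surface, if the arm or the gripper's body presses on something with over 40 N, if the wrist force passes 120 N, or if a joint passes its speed limit or range.

### The arm

A 6-joint arm with a two-finger parallel gripper is mounted at the origin on the work surface. World frame = base frame: x ahead of the robot, y to its left, z up, the work surface at z = 0. Lengths are in m, angles in rad, forces in N, time in s.
With the tool pointing down it reaches from about 0.3 to 0.775 m from the base axis. Payload 14.6 kg.
Tool frame: the origin (TCP) lies midway between the tips of the shut fingers; the grasp point (between the pads) lies 19 mm behind it; y points along the fingers, z is the direction in which the jaws open and shut, and the axes are right-handed (so a half turn about y gives the same grasp; the last joint's range is limited). The gripper opens to 85 mm and grips with 20 to 120 N. Pads are 22 mm wide; open, the fingers measure 114 mm over their backs; the gripper's body (76 mm by 85 mm) begins 54 mm behind the grasp point. The pads swing forward as they close: fully open they stand 13 mm farther back than shut.
Start: joints at [-1.294, 0.3, 1.521, -0, 1.321, -0.067], TCP at [0.185, -0.518, 0.231] pointing down, gripper open.
Joint ranges: [-3.03, 3.03], [-0.79, 2.21], [0.23, 2.52], [-1.04, 4.18], [0, 3.07], [-2.55, 2.55]. Speed limits (rad/s): [2.22, 2.22, 2.57, 3.14, 3.14, 3.14].

### API

Orientations are given as a rotation vector (axis times angle).
In Python, from bench import sensors, cams, manip, models gives the robot as it stands. The module is installed in compiled form; this text tells all that it offers.
- The arm moves only by the shell command python3 -m crank 'ROWS' [FORCE]. ROWS is JSON, a list of rows, each an object with "dp": the shift along the tool's x, y, z in m, a list of three; "yaw": the turn about the tool's y in degrees; "claw": the finger opening in m, from 0 to 0.0854. In form: [{"dp": [dx, dy, dz], "yaw": yaw, "claw": claw}, ...]. A call has 1 to 10 rows; each row is the pose to reach, as a shift and turn from the pose commanded when the call began, along the tool's axes at that moment; what a row does not reach only later rows make up. A row lasts 1/8 s, in which the tool goes at most 62.5 mm and 10.7 degrees, less where a joint would pass 70% of its speed; a pose out of reach is approached as far as the arm can. A call with a gripper value outside its range is refused whole. The fingers move at their own pace and stop on an object; FORCE is the grip in N (left out, the last holds). Time passes only in rows, so rows that repeat a pose let the fingers close. It gives the time, the measured TCP pose, the force and the opening at its end, in the units of the state.
- sensors.observe(): the state, without advancing time (a new reading comes with each control period).
- cams.snapshot(name): name is "scene" or "top" or "wrist"; returns (picture, depth): 384x512x3 uint8, red, green, blue; 384x512 float32, m along the optical axis (not along the pixel's ray), 0 where there is no reading.
- cams.calibration(name): a dict with "K" (3x3 intrinsics, pixels), "rvec" (rotation vector, rad) and "tvec" (3), from world to camera coordinates, as OpenCV has them. Camera axes: x right, y down, z forward; pixel columns grow to the right and rows downward; lengths in m; the calibration is good to about 2 mm. A picture is of the moment at which its call begins: read the wrist's pose just before it. calibration takes no time and is no camera call; for the wrist camera it gives the pose at the moment of the call.
- manip.hand_in(): hands the job in, once; it reports no verdict.
Trained networks look in the newest picture that a camera, given by its name, has taken for a name from the list of things; names that differ only in an ending like _2 or _b are one class to them, and where a whole thing is asked for, a point or a joint stands for the part that bears it (a point fixed in the world has none). Each returns a list of dicts, best first, with "confidence" (0 to 1); they miss things now and then, are a little off and sometimes report something else, mostly with a low value. They report only what shows in the picture. A call takes as long as a camera call. They do not tell look-alikes from the thing itself.
- models.search_frame(name, camera): "xy" ([column, row] in pixels, amid what is visible of it).
- models.silhouettes(name, camera): "mask" (384x512 bool, what is visible of it) and "xy" ([column, row] in pixels, amid what is visible of it).
The state is a dict: "t": time; "joint_positions": joint angles; "qvel": joint speeds; "tau": joint torques, N m; "position": TCP position; "tool_rot": TCP orientation; "ft_force": force on the tool from outside, world axes, zero at the start; "moment": the same for the moment, N m; "gripper_width": finger opening in m.
Only numpy, scipy, OpenCV 4.12 (cv2) and the standard library are available. Lean on these libraries where they do the work, as an engineer would, in place of code of your own. Each camera call takes 0.05 s, during which the arm holds its last target.

## Working session

There is one attempt and no reset: what is moved stays moved. The work goes in short steps, Python scripts to look and compute and a shell command to move; the robot and the scene stay as the last step left them, time stands still between calls to the robot, and variables do not carry over. Pictures are saved under pics/ and viewed, and the job is handed in when it is done.

```bash
mkdir -p pics; cat > h.py <<'E'
import numpy as np,cv2
from bench import sensors,cams,manip,models
def snap(n,f):
    p,d=cams.snapshot(n); cv2.imwrite('pics/'+f+'.png',p[:,:,::-1]); np.savez('/tmp/'+f+'.npz',p=p,d=d,**{k:np.array(v) for k,v in cams.calibration(n).items()}); return p,d
def w(f,u,v):
    z=np.load('/tmp/'+f+'.npz');R=cv2.Rodrigues(z['rvec'])[0];d=z['d'][int(v),int(u)]
    c=np.linalg.inv(z['K'])@np.array([u,v,1])*d
    return R.T@(c-z['tvec'].ravel())
def cloud(f):
    z=np.load('/tmp/'+f+'.npz');R=cv2.Rodrigues(z['rvec'])[0];d=z['d']
    v,u=np.mgrid[0:384,0:512];c=np.stack([u,v,np.ones_like(u)],-1)@np.linalg.inv(z['K']).T*d[...,None]
    P=(c-z['tvec'].ravel())@R; P[d==0]=np.nan
    return P
E
python3 - <<'E'
from h import *
s=sensors.observe();print(s)
for n in('scene','top'): snap(n,n+'0')
E
```

```text
{'t': 0.0, 'joint_positions': array([-1.29358721e+00,  3.00509492e-01,  1.52161990e+00,  6.47760778e-07,
        1.32069550e+00, -6.66158312e-02]), 'qvel': array([-1.53526997e-03, -8.60689035e-04, -3.19230242e-03,  4.07999197e-04,
       -4.92858220e-04, -8.26945364e-05]), 'tau': array([ 2.04832257e-03, -5.43500447e+01, -3.61789334e+01, -3.97400436e-05,
        4.05887811e-03, -5.04118100e-05]), 'position': array([ 0.18532125, -0.51757535,  0.23068383]), 'tool_rot': array([-0.35341562,  2.03599574, -2.03346491]), 'ft_force': array([-0.13126868,  0.40323498, -0.05358006]), 'moment': array([-0.01285479,  0.04653477,  0.00893592]), 'gripper_width': 0.08522111735634631}
```

View pics/scene0.png

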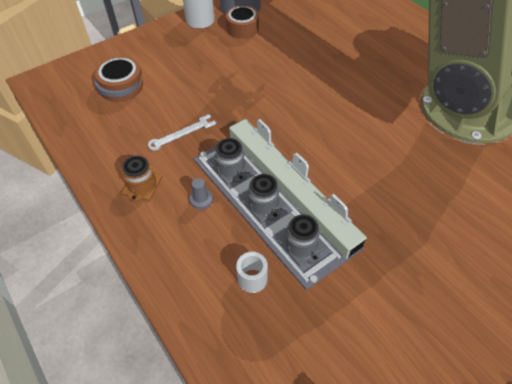

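View pics/top0.png

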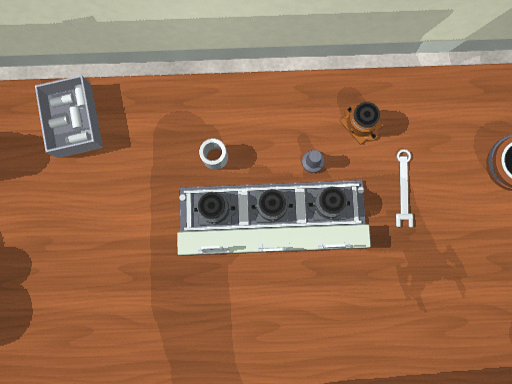

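Top view: three black mounts in the rail at about (212,206), (272,204) and (333,201). The brown look-alike at (366,117) stands outside the rail and is not meant. The tags are along the tube at row ~247, the sleeve at (213,153), the plug at (314,160) and the spanner at (404,190).

```bash
python3 - <<'E'
from h import *
P=cloud('top0')
for (u,v) in [(212,206),(272,204),(333,201)]:
    m=np.zeros((384,512),bool);m[v-25:v+25,u-25:u+25]=1
    m&=(abs(P[...,2]-.085)<.006)
    q=P[m];print('pad',len(q),q.mean(0).round(4),((q.max(0)+q.min(0))/2).round(4),np.ptp(q,axis=0).round(3))
# tube top
m=np.zeros((384,512),bool);m[225:256,175:372]=1
mt=m&(abs(P[...,2]-.05)<.004);q=P[mt][:,:2];print('tube',len(q),cv2.minAreaRect(q.astype(np.float32)))
mt=m&(P[...,2]>.06);n,l,s,c=cv2.connectedComponentsWithStats(mt.astype(np.uint8))
for i in range(1,n):
    if s[i][4]>5:q=P[l==i];print('tag',c[i],len(q),q.mean(0).round(4),q.min(0).round(3),q.max(0).round(3))
for n,(u,v) in dict(sleeve=(203,145),plug=(314,158),sp=(404,190)).items(): print(n,w('top0',u,v))
P=cloud('scene0')
m=np.zeros((384,512),bool);m[100:260,190:370]=1
m&=P[...,2]>.062;n,l,s,c=cv2.connectedComponentsWithStats(m.astype(np.uint8))
for i in range(1,n):
    if s[i][4]>30:
        q=P[l==i];print('scene',c[i].round(),len(q),q.mean(0).round(4),q.min(0).round(3),q.max(0).round(3))
p=np.load('/tmp/top0.npz')['p'][170:270,160:390]
cv2.imwrite('pics/crop0.png',cv2.resize(p,None,fx=3.4,fy=3.4,interpolation=2)[:,:,::-1])
print(cv2.Rodrigues(sensors.observe()['tool_rot'])[0].round(3))
E
```

```text
pad 578 [0.6161 0.0651 0.0844] [0.6165 0.0658 0.0847] [0.058 0.06  0.011]
pad 582 [ 0.6181 -0.0647  0.0842] [ 0.617  -0.0649  0.0842] [0.058 0.06  0.01 ]
pad 588 [ 0.6196 -0.1928  0.0842] [ 0.6197 -0.1917  0.0849] [0.059 0.058 0.012]
tube 3823 ((0.5420401096343994, -0.06481866538524628), (0.05000188201665878, 0.4199499785900116), 0.6493642926216125)
tag [335. 246.] 65 [ 0.5227 -0.1931  0.089 ] [ 0.521 -0.216  0.061] [ 0.525 -0.172  0.101]
tag [211.84126984 249.03174603] 126 [0.5238 0.0644 0.0838] [0.516 0.042 0.06 ] [0.53  0.088 0.1  ]
tag [273.87755102 249.2244898 ] 49 [ 0.5194 -0.0657  0.0934] [ 0.517 -0.087  0.063] [ 0.523 -0.043  0.1  ]
sleeve [0.7549649  0.08428411 0.05987028]
plug [ 0.71710571 -0.16041228  0.06226781]
sp [ 0.64832523 -0.36780497  0.0057227 ]
scene [263. 129.] 158 [ 0.527  -0.1938  0.0823] [ 0.523 -0.218  0.062] [ 0.53  -0.171  0.1  ]
scene [228. 150.] 570 [ 0.6263 -0.1877  0.0816] [ 0.593 -0.223  0.062] [ 0.654 -0.163  0.089]
scene [300. 164.] 205 [ 0.5237 -0.064   0.0819] [ 0.519 -0.089  0.062] [ 0.526 -0.042  0.101]
scene [263. 187.] 651 [ 0.6249 -0.0598  0.082 ] [ 0.591 -0.094  0.062] [ 0.652 -0.034  0.088]
scene [197. 184.] 113 [ 0.7248 -0.162   0.0646] [ 0.711 -0.176  0.062] [ 0.738 -0.148  0.069]
scene [338. 204.] 171 [0.5286 0.0657 0.0834] [0.523 0.041 0.062] [0.532 0.088 0.099]
scene [303. 229.] 753 [0.6228 0.0688 0.0824] [0.59  0.034 0.062] [0.65  0.096 0.088]
[[-0.941 -0.     0.337]
 [-0.337  0.001 -0.941]
 [-0.    -1.    -0.001]]
```

View pics/crop0.png

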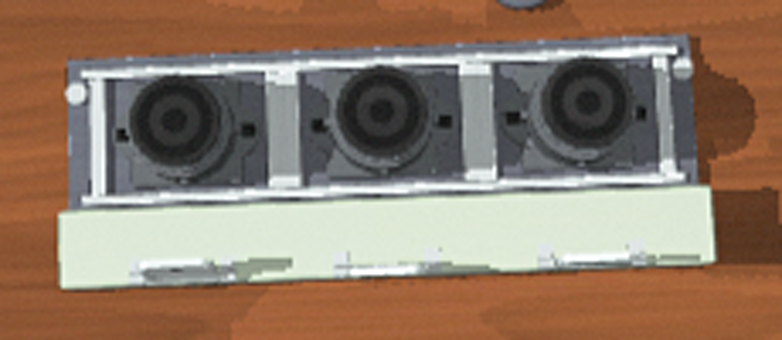

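The three pads measure z≈0.085 m at a 130 mm pitch, and the tube is 50x420 mm, all as described. The rail origin is at about (0.618, -0.064), turned about +0.65°. I'll start with the left pad, fingers shut.

```bash
python3 -m crank '[{"dp":[-0.06,0,-0.04],"yaw":9,"claw":0},{"dp":[-0.12,0,-0.08],"yaw":19,"claw":0},{"dp":[-0.17,0,-0.114],"yaw":19,"claw":0},{"dp":[-0.22,0,-0.147],"yaw":19,"claw":0},{"dp":[-0.27,0,-0.18],"yaw":19,"claw":0},{"dp":[-0.32,0,-0.214],"yaw":19,"claw":0},{"dp":[-0.37,0,-0.248],"yaw":19,"claw":0},{"dp":[-0.42,0,-0.28],"yaw":19,"claw":0},{"dp":[-0.46,0,-0.308],"yaw":19,"claw":0},{"dp":[-0.5,0,-0.335],"yaw":19,"claw":0}]' 40; python3 - <<'E'
from h import *
R=cv2.Rodrigues(sensors.observe()['tool_rot'])[0];print(R.round(4), (R.T@(np.array([.6165,.0655,.11])-sensors.observe()['position'])).round(4))
E
```

```text
t: 1.35
position: [0.544, -0.0319, 0.231]
tool_rot: [-0.015, 2.215, -2.215]
ft_force: [-0.2, 0.1, 0.5]
gripper_width: -0.0002
[[-9.999e-01 -4.000e-04  1.290e-02]
 [-1.290e-02  1.000e-04 -9.999e-01]
 [ 4.000e-04 -1.000e+00 -1.000e-04]] [-0.0738  0.121  -0.0964]
```

```bash
python3 -m crank '[{"dp":[-0.037,0.02,-0.048],"yaw":0,"claw":0},{"dp":[-0.074,0.06,-0.096],"yaw":0,"claw":0},{"dp":[-0.074,0.1,-0.096],"yaw":0,"claw":0},{"dp":[-0.074,0.125,-0.096],"yaw":0,"claw":0},{"dp":[-0.074,0.136,-0.096],"yaw":0,"claw":0},{"dp":[-0.074,0.136,-0.096],"yaw":0,"claw":0},{"dp":[-0.074,0.136,-0.096],"yaw":0,"claw":0}]'; python3 - <<'E'
from h import *
s=sensors.observe();print(s['position'],s['ft_force'])
snap('scene','s1');p,d=snap('wrist','w1')
E
```

```text
t: 2.22
position: [0.6166, 0.0629, 0.0967]
tool_rot: [-0.011, 2.215, -2.214]
ft_force: [-1.4, -0.7, 0.2]
gripper_width: 0.0001
[0.61660306 0.06285687 0.09670068] [-1.42639842 -0.73818506  0.24018514]
```

View pics/s1.png

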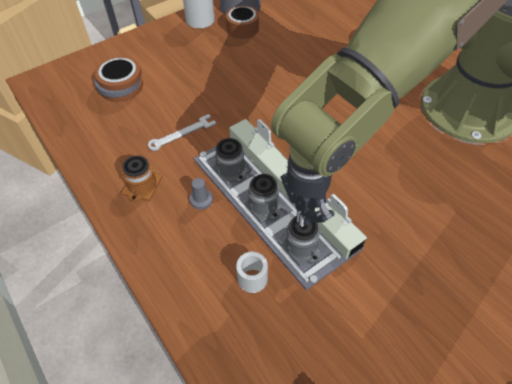

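View pics/w1.png

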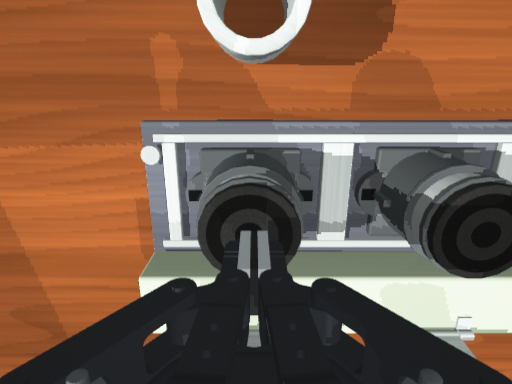

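The fingertips are centred over the left pad (scene (303,228)); the wrist view shows them on the black face at (255,235). Pressing now.

```bash
python3 -m crank '[{"dp":[0,0.006,-0.002],"claw":0,"yaw":0},{"dp":[0,0.014,-0.002],"yaw":0,"claw":0},{"dp":[0,0.016,-0.002],"yaw":0,"claw":0},{"dp":[0,0.016,-0.002],"yaw":0,"claw":0}]'
python3 -m crank '[{"dp":[0,0.002,0],"claw":0,"yaw":0},{"dp":[0,0.003,0],"yaw":0,"claw":0},{"dp":[0,0.003,0],"yaw":0,"claw":0}]'
python3 -m crank '[{"dp":[0,0.002,0],"claw":0,"yaw":0},{"dp":[0,0.003,0],"yaw":0,"claw":0},{"dp":[0,0.003,0],"yaw":0,"claw":0}]'
```

```text
t: 2.82
position: [0.6163, 0.0652, 0.0796]
tool_rot: [-0.013, 2.215, -2.215]
ft_force: [-2.3, 1.0, 8.6]
gripper_width: -0.0001
t: 3.2
position: [0.6163, 0.0653, 0.077]
tool_rot: [-0.013, 2.215, -2.214]
ft_force: [-3.5, 1.7, 11.1]
gripper_width: -0.0
t: 3.58
position: [0.6164, 0.0652, 0.0744]
tool_rot: [-0.012, 2.215, -2.214]
ft_force: [-5.3, -0.2, 14.5]
gripper_width: 0.0004
```

Left: about 14.5 N at 10.5 mm, slope about 1.25 N/mm, so it is a stiff one. Next is the middle.

```bash
python3 -m crank '[{"dp":[0,-0.013,0],"claw":0,"yaw":0},{"dp":[0,-0.04,0],"yaw":0,"claw":0},{"dp":[-0.0,-0.045,0.05],"yaw":0,"claw":0},{"dp":[-0.001,-0.045,0.1],"yaw":0,"claw":0},{"dp":[0,-0.03,0.13],"yaw":0,"claw":0},{"dp":[0,-0.02,0.13],"yaw":0,"claw":0},{"dp":[0,-0.02,0.13],"yaw":0,"claw":0}]'
python3 -c "
from h import *
s=sensors.observe();print(s['position'],s['ft_force'])"
```

```text
t: 4.45
position: [0.6171, -0.0644, 0.0922]
tool_rot: [-0.016, 2.217, -2.216]
ft_force: [-0.7, 0.4, 0.6]
gripper_width: -0.0
[ 0.61710257 -0.06436125  0.09216891] [-0.65971429  0.40971087  0.60447455]
```

```bash
python3 -m crank '[{"dp":[0,0.006,0],"claw":0,"yaw":0},{"dp":[0,0.012,0],"yaw":0,"claw":0},{"dp":[0,0.0125,0],"yaw":0,"claw":0},{"dp":[0,0.0125,0],"yaw":0,"claw":0}]'
python3 -m crank '[{"dp":[0,0.002,0],"claw":0,"yaw":0},{"dp":[0,0.003,0],"yaw":0,"claw":0},{"dp":[0,0.003,0],"yaw":0,"claw":0}]'
python3 -m crank '[{"dp":[0,0.002,0],"claw":0,"yaw":0},{"dp":[0,0.003,0],"yaw":0,"claw":0},{"dp":[0,0.003,0],"yaw":0,"claw":0}]'
```

```text
t: 4.95
position: [0.6178, -0.0646, 0.0811]
tool_rot: [-0.013, 2.215, -2.215]
ft_force: [0.2, 3.1, 3.4]
gripper_width: 0.0001
t: 5.32
position: [0.6178, -0.0649, 0.0779]
tool_rot: [-0.013, 2.215, -2.215]
ft_force: [1.1, 3.5, 5.6]
gripper_width: -0.0001
t: 5.7
position: [0.6178, -0.0649, 0.0751]
tool_rot: [-0.013, 2.215, -2.215]
ft_force: [0.5, 4.1, 6.1]
gripper_width: 0.0002
```

Middle: about 6.1 N at 10 mm, slope about 0.45 N/mm, which is soft. The right one is still to be checked.

```bash
python3 -m crank '[{"dp":[0,-0.013,0],"claw":0,"yaw":0},{"dp":[0,-0.04,0],"yaw":0,"claw":0},{"dp":[-0.0,-0.045,0.05],"yaw":0,"claw":0},{"dp":[-0.001,-0.045,0.1],"yaw":0,"claw":0},{"dp":[-0.001,-0.03,0.128],"yaw":0,"claw":0},{"dp":[-0.001,-0.02,0.128],"yaw":0,"claw":0},{"dp":[-0.001,-0.02,0.128],"yaw":0,"claw":0}]'
python3 -m crank '[{"dp":[0,0.006,0],"claw":0,"yaw":0},{"dp":[0,0.013,0],"yaw":0,"claw":0},{"dp":[0,0.0135,0],"yaw":0,"claw":0},{"dp":[0,0.0135,0],"yaw":0,"claw":0}]'
python3 -m crank '[{"dp":[0,0.002,0],"claw":0,"yaw":0},{"dp":[0,0.003,0],"yaw":0,"claw":0},{"dp":[0,0.003,0],"yaw":0,"claw":0}]'
python3 -m crank '[{"dp":[0,0.002,0],"claw":0,"yaw":0},{"dp":[0,0.003,0],"yaw":0,"claw":0},{"dp":[0,0.003,0],"yaw":0,"claw":0}]'
```

```text
t: 6.58
position: [0.6196, -0.1923, 0.094]
tool_rot: [-0.016, 2.217, -2.216]
ft_force: [-0.1, 0.2, 0.6]
gripper_width: -0.0001
t: 7.08
position: [0.6206, -0.1923, 0.082]
tool_rot: [-0.013, 2.215, -2.214]
ft_force: [-0.5, 3.8, 6.1]
gripper_width: 0.0001
t: 7.45
position: [0.6206, -0.1923, 0.0795]
tool_rot: [-0.013, 2.214, -2.214]
ft_force: [-2.8, 4.4, 11.4]
gripper_width: 0.0001
t: 7.82
position: [0.6207, -0.1923, 0.077]
tool_rot: [-0.013, 2.214, -2.214]
ft_force: [-5.5, 4.3, 14.9]
gripper_width: -0.0002
```

```bash
python3 -m crank '[{"dp":[0,0.002,0],"claw":0,"yaw":0},{"dp":[0,0.003,0],"yaw":0,"claw":0},{"dp":[0,0.003,0],"yaw":0,"claw":0}]'
python3 -m crank '[{"dp":[0,-0.013,0],"claw":0,"yaw":0},{"dp":[0,-0.05,0],"yaw":0,"claw":0},{"dp":[0,-0.09,0],"yaw":0,"claw":0},{"dp":[0,-0.09,0],"yaw":0,"claw":0}]'
python3 - <<'E'
from h import *
s=sensors.observe();print(s['position'],s['ft_force'])
snap('top','t2');P=cloud('top0');P2=cloud('t2')
for P in(P,P2):
  m=np.zeros((384,512),bool);m[225:256,175:372]=1
  mt=m&(P[...,2]>.075)&(P[...,2]<.11);n,l,s,c=cv2.connectedComponentsWithStats(mt.astype(np.uint8))
  for i in range(1,n):
    if s[i][4]>5:q=P[l==i];print('tag',c[i].round(),len(q),q.mean(0).round(4),q.min(0).round(3),q.max(0).round(3))
E
```

```text
t: 8.2
position: [0.6207, -0.1923, 0.0744]
tool_rot: [-0.013, 2.214, -2.214]
ft_force: [-7.5, 5.1, 19.2]
gripper_width: -0.0002
t: 8.7
position: [0.6213, -0.193, 0.1657]
tool_rot: [-0.008, 2.21, -2.215]
ft_force: [-0.0, 0.0, -0.7]
gripper_width: -0.0002
[ 0.62131095 -0.19304398  0.16570485] [-0.0075307   0.0446068  -0.74317074]
tag [335. 246.] 53 [ 0.523  -0.1916  0.0935] [ 0.521 -0.215  0.076] [ 0.525 -0.172  0.101]
tag [211. 248.] 91 [0.5252 0.0647 0.09  ] [0.52  0.042 0.076] [0.53  0.088 0.1  ]
tag [274. 249.] 46 [ 0.5192 -0.0655  0.0952] [ 0.517 -0.087  0.075] [ 0.522 -0.043  0.1  ]
tag [212. 248.] 91 [0.5252 0.0643 0.0901] [0.521 0.042 0.075] [0.53  0.088 0.101]
tag [274. 249.] 45 [ 0.5192 -0.0653  0.0958] [ 0.517 -0.087  0.077] [ 0.522 -0.043  0.103]
```

View pics/t2.png

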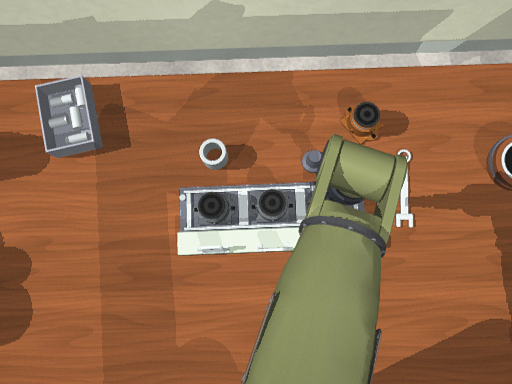

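Right: 19.2 N at 10.5 mm, about 1.7 N/mm. So the middle mount is the softest. The top view shows the left and middle tags and mounts unmoved, with the arm hiding the right one. Next I go to the robot side of the middle tag (hinge about x=0.521, y=-0.065).

```bash
python3 -m crank '[{"dp":[0.046,0,-0.043],"claw":0,"yaw":0},{"dp":[0.092,0,-0.087],"yaw":0,"claw":0},{"dp":[0.139,0,-0.13],"yaw":0,"claw":0},{"dp":[0.139,0,-0.13],"yaw":0,"claw":0},{"dp":[0.139,0.04,-0.13],"yaw":0,"claw":0},{"dp":[0.139,0.08,-0.13],"yaw":0,"claw":0},{"dp":[0.139,0.084,-0.13],"yaw":0,"claw":0},{"dp":[0.139,0.084,-0.13],"yaw":0,"claw":0}]'
python3 - <<'E'
from h import *
s=sensors.observe();print(s['position'],s['ft_force']);snap('scene','s3');snap('wrist','w3')
E
```

```text
t: 9.75
position: [0.4801, -0.0649, 0.0788]
tool_rot: [-0.013, 2.215, -2.215]
ft_force: [-0.0, -0.6, -0.3]
gripper_width: 0.0001
[ 0.48006184 -0.06487731  0.0787844 ] [-0.0406644  -0.57147428 -0.26826277]
```

View pics/w3.png

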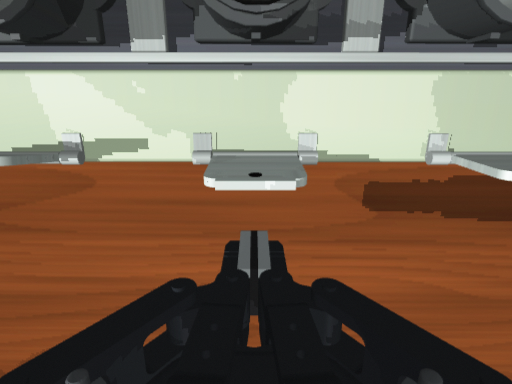

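View pics/s3.png

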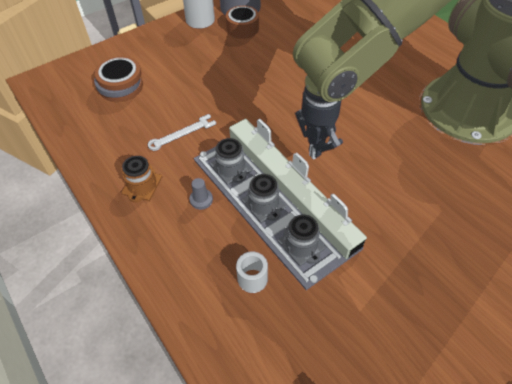

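The wrist view shows the tips (255,240) centred on the middle tag (255,175), with the other tags well to either side. Pushing it over.

```bash
python3 -m crank '[{"dp":[-0.02,0,0],"claw":0,"yaw":0},{"dp":[-0.035,0,0],"yaw":0,"claw":0},{"dp":[-0.046,0.001,0],"yaw":0,"claw":0},{"dp":[-0.054,0.003,0],"yaw":0,"claw":0},{"dp":[-0.06,0.007,0],"yaw":0,"claw":0},{"dp":[-0.065,0.012,0],"yaw":0,"claw":0},{"dp":[-0.068,0.017,0],"yaw":0,"claw":0},{"dp":[-0.069,0.02,0],"yaw":0,"claw":0},{"dp":[-0.069,0.022,0],"yaw":0,"claw":0},{"dp":[-0.069,0.022,0],"yaw":0,"claw":0}]'
```

```text
t: 11.1
position: [0.5486, -0.0638, 0.0566]
tool_rot: [-0.013, 2.215, -2.215]
ft_force: [-1.2, 1.2, 3.5]
gripper_width: -0.0001
```

```bash
python3 -m crank '[{"dp":[0,0.001,0],"claw":0,"yaw":0},{"dp":[0,0.002,0],"yaw":0,"claw":0},{"dp":[0,0.002,0],"yaw":0,"claw":0}]'
```

```text
t: 11.48
position: [0.5488, -0.0639, 0.056]
tool_rot: [-0.012, 2.215, -2.215]
ft_force: [-10.7, 0.8, 22.9]
gripper_width: -0.0001
```

The stop is firm at 23 N with z=0.056, so the tag is down on the tube. Retreating straight up, then clear.

```bash
python3 -m crank '[{"dp":[0,-0.02,0],"claw":0,"yaw":0},{"dp":[0,-0.08,0],"yaw":0,"claw":0},{"dp":[0,-0.14,0],"yaw":0,"claw":0},{"dp":[0.06,-0.17,0],"yaw":0,"claw":0},{"dp":[0.12,-0.17,0.05],"yaw":0,"claw":0},{"dp":[0.15,-0.17,0.1],"yaw":0,"claw":0},{"dp":[0.15,-0.17,0.16],"yaw":0,"claw":0},{"dp":[0.15,-0.17,0.22],"yaw":0,"claw":0},{"dp":[0.15,-0.17,0.25],"yaw":0,"claw":0},{"dp":[0.15,-0.17,0.25],"yaw":0,"claw":0}]'
python3 - <<'E'
from h import *
s=sensors.observe();print(s['t'],s['position'],s['ft_force'])
snap('top','t4');snap('scene','s4')
for f in('top0','t4'):
  P=cloud(f);print(f)
  for (u,v) in [(212,206),(272,204),(333,201)]:
    m=np.zeros((384,512),bool);m[v-25:v+25,u-25:u+25]=1
    m&=(abs(P[...,2]-.085)<.006);q=P[m];print('pad',q.mean(0).round(4))
  m=np.zeros((384,512),bool);m[225:256,175:372]=1
  mt=m&(P[...,2]>.0525)&(P[...,2]<.11);n,l,s,c=cv2.connectedComponentsWithStats(mt.astype(np.uint8))
  for i in range(1,n):
    if s[i][4]>15:q=P[l==i];print('tag',c[i].round(),len(q),q.mean(0).round(4),q.min(0).round(3),q.max(0).round(3))
a,b=[np.load('/tmp/%s.npz'%f)['p'][130:270,160:430] for f in('top0','t4')]
cv2.imwrite('pics/cmp.png',cv2.resize(np.vstack([a,b]),None,fx=2.1,fy=2.1)[:,:,::-1])
a=np.load('/tmp/s4.npz')['p'][90:310,120:390]
cv2.imwrite('pics/s4c.png',cv2.resize(a,None,fx=2.5,fy=2.5)[:,:,::-1])
P=cloud('s4');q=P[120:240,230:370].reshape(-1,3);q=q[(abs(q[:,1]+.065)<.02)&(q[:,0]>.53)&(q[:,0]<.562)];print('flat',len(q),np.percentile(q[:,2],[5,50,95]))
E
```

```text
t: 12.72
position: [0.401, -0.3174, 0.2237]
tool_rot: [-0.011, 2.217, -2.217]
ft_force: [0.5, -0.0, 0.3]
gripper_width: 0.0
12.725 [ 0.40104536 -0.31743523  0.22374825] [ 0.54855256 -0.03667139  0.33900631]
top0
pad [0.6161 0.0651 0.0844]
pad [ 0.6181 -0.0647  0.0842]
pad [ 0.6196 -0.1928  0.0842]
tag [333. 246.] 111 [ 0.5223 -0.1913  0.0752] [ 0.518 -0.228  0.053] [ 0.528 -0.159  0.101]
tag [211. 250.] 167 [0.5226 0.0675 0.077 ] [0.516 0.042 0.053] [0.531 0.098 0.1  ]
tag [273. 249.] 111 [ 0.5207 -0.0643  0.0723] [ 0.517 -0.099  0.053] [ 0.527 -0.03   0.1  ]
t4
pad [0.6161 0.0651 0.0843]
pad [ 0.6182 -0.0645  0.0843]
pad [ 0.6197 -0.1925  0.0842]
tag [273. 241.] 480 [ 0.5391 -0.0646  0.056 ] [ 0.518 -0.099  0.053] [ 0.565 -0.032  0.061]
tag [333. 246.] 116 [ 0.5225 -0.1915  0.0746] [ 0.519 -0.228  0.053] [ 0.529 -0.159  0.102]
tag [211. 250.] 165 [0.5226 0.0678 0.0771] [0.516 0.042 0.053] [0.532 0.1   0.1  ]
tag [227. 250.] 19 [0.5211 0.0356 0.0552] [0.517 0.031 0.053] [0.526 0.04  0.062]
flat 212 [0.05374132 0.056207   0.05834254]
```

View pics/cmp.png

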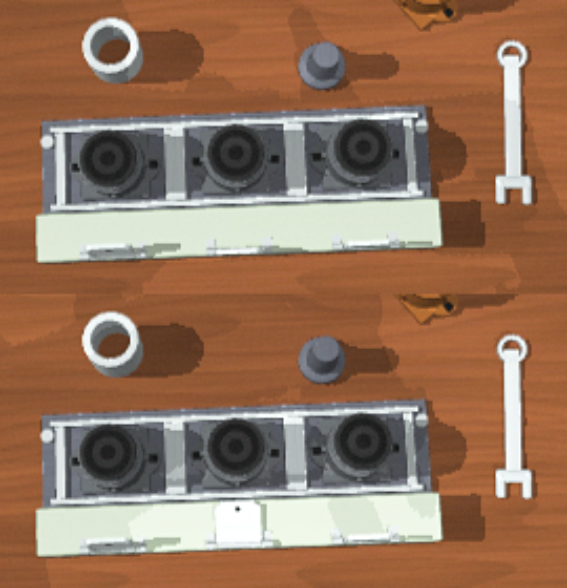

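View pics/s4c.png

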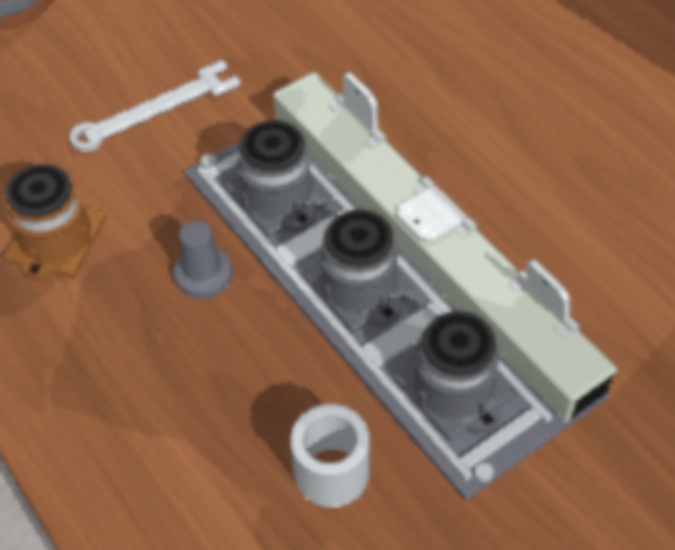

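The middle tag lies flat on the tube at (238,520) in the comparison picture, its top at z≈0.056. The left and right tags still stand, and the mounts, sleeve, plug and spanner have not moved.

```bash
python3 -c "
from h import *
print(manip.hand_in())"
```

```text
the job is handed in; nothing more can be done
None
```

The middle mount has the softest spring. I pushed the middle tag fully down and handed the job in after about 13 s on the robot's clock.

I pressed the three pads from left to right with the shut fingertips, each about 10 mm down:

| Mount | Force at full press | Depth | Approx. spring rate |
|---|---|---|---|
| Left | 14.5 N | 10.5 mm | 1.25 N/mm |
| Middle | 6.1 N | 10 mm | 0.45 N/mm |
| Right | 19.2 N | 10.5 mm | 1.7 N/mm |

**Tag:** I pressed the middle tag down until it met a firm stop at 23 N. Its top face then measured about 56 mm above the bench, which fits lying flat on the tube.

**Everything else:** the left and right tags were still standing, and the pad centres were within 0.3 mm of where they started. The sleeve, plug and spanner looked unmoved when I compared the pictures from before and after. The arm was clear of everything, and none of the checks failed or disagreed.

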